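Fill the tea-light tube to its mark

TASK

Fill the clear storage tube with tea lights until the top of the stack is level with the dark ring marked on the tube: it takes the two tall tea lights, one on top of the other. Put them in from above one at a time, so that each lies flat with its wick up, and leave the short tea light where it stands on the worktop.

Things in the scene. Friction and masses are not known exactly. Their poses are not given: they have to be found in the camera images.
- tube: Clear upright tube on a round steel foot (110 mm wide) fixed to the worktop. Origin: centre of the foot's underside; z up its axis. Inner floor at z 6 mm, dark ring round it at 54, rim of the mouth (thin steel bead) at 63. Straight bore 74 mm wide, wall 3 mm. A tea light started level into the mouth near the axis and let go there drops flat to the floor or onto the one below; fingers need not go in.
- tall_1: Tall tea light: aluminium cup with white wax, a plain flat disc 54 mm in diameter and 24 mm tall, 50 g or so, loose on the worktop. Origin: centre of its underside; z up through the wick. Same as tall_2.
- tall_2: Tall tea light: aluminium cup with white wax, a plain flat disc 54 mm in diameter and 24 mm tall, 50 g or so, loose on the worktop. Origin: centre of its underside; z up through the wick. Same as tall_1.
- short: Short tea light: like the tall ones, 54 mm in diameter, but only 12 mm tall; loose on the worktop. Origin: centre of its underside; z up through the wick. Not wanted: with it the stack would miss the ring.
Mind the look-alikes: they are no part of the job. What is shaped like the short but turquoise or yellow is not meant.

How it is judged:
By the outcome, as a careful person would: the job done as asked, in the order asked, and still so for the second after the job is handed in, with the robot touching nothing.
It also fails if it takes over 54 s, if anything falls off the work surface, if the arm or the gripper's body presses on something with over 40 N, if the wrist force passes 120 N, or if a joint passes its speed limit or range.

ROBOT

A 6-joint arm with a two-finger parallel gripper is mounted at the origin on a cart in front of the work surface, level with it; the furniture and walls round the work are solid. World frame = base frame: x ahead of the robot, y to its left, z up, the work surface at z = 0. Lengths are in m, angles in rad, forces in N, time in s.
With the tool pointing down it reaches from about 0.275 to 0.725 m from the base axis. Payload 15.9 kg.
Tool frame: the origin (TCP) lies midway between the tips of the shut fingers; the grasp point (between the pads) lies r.grip_depth behind it (r.grip_depth is the distance from the TCP to the grasp point, in m); z points along the fingers, y is the line along which they close (so a half turn about z gives the same grasp; the last joint's range is limited). The gripper opens to 85 mm and grips with 20 to 120 N. Pads are 22 mm wide; open, the fingers measure 114 mm over their backs; the gripper's body (76 mm by 85 mm) begins 54 mm behind the grasp point. The pads swing forward as they close: fully open they stand 13 mm farther back than shut.
Start: joints at [1.271, 0.213, -0.034, 1.323, 0, 1.571], TCP at [0.148, 0.478, 0.231] pointing down, gripper open.
Joint ranges: [-2.98, 2.98], [-0.74, 1.72], [-1.14, 1.35], [-2.1, 2.04], [-1.57, 1.44], [-3.14, 3.14]. Speed limits (rad/s): [1.89, 1.89, 2.39, 2.57, 3.14, 3.14].

INTERFACE

Orientations are given as a 3x3 rotation matrix whose columns are the frame's x, y, z axes.
In Python, from bench import r gives the robot as it stands.
- The arm moves only by the tool send_rows, never from a script. Its argument "targets" is a list of rows, each an object with "translation": the shift along the tool's x, y, z in mm, a list of three; "rot": the turn, a rotation vector about the tool's x, y, z in degrees, a list of three; "grip": the finger opening in mm, from 0 to 85.4. A call has 1 to 20 rows; each row shifts and turns the commanded pose from where the row before left it, along the tool's axes as they then stand; what a row does not reach is not made up. A row lasts 1/8 s, in which the tool goes at most 62.5 mm and 10.7 degrees, less where a joint would pass 70% of its speed; a pose out of reach is approached as far as the arm can. A call is refused whole if a number of a shift passes 62.5 or a number of a turn 10.7, either way. A call with a gripper value outside its range is refused whole. The fingers move at their own pace and stop on an object; the grip force is fixed at half the most. Time passes only in rows, so rows that do not move let the fingers close. It gives the time, the measured TCP pose, the force, the opening and the grip force at its end, in the units of the state.
- r.observe(): the state, without advancing time (a new reading comes with each control period).
- r.grab_frame(name): name is "scene" or "top"; returns a dict with "img" (480x640x3 uint8, red, green, blue), "mtx" (3x3 intrinsics, pixels), "pose" (4x4, takes a point from camera to world coordinates). Camera axes: x right, y up, looking along -z (the intrinsics and any distortion apply to the point x, -y, -z); pixel columns grow to the right and rows downward; lengths in m; the calibration is good to about 2 mm. A picture is of the moment at which its call begins. There is no depth.
- r.sign_off(): hands the job in; it is judged then, once.
The state is a dict: "t": time; "qpos": joint angles; "qd": joint speeds; "joint_torque": joint torques, N m; "position": TCP position; "ee_rot": TCP orientation; "wrist_force": force on the tool from outside, world axes, zero at the start; "moment": the same for the moment, N m; "grip_width": finger opening in m; "finger_force": force on a finger pad.
Only numpy, scipy, OpenCV 4.12 (cv2) and the standard library are available. Lean on these libraries where they do the work, as an engineer would, in place of code of your own. Each camera call takes 0.05 s, during which the arm holds its last target. There are 200 camera calls.

## Working session

There is one attempt and no reset: what is moved stays moved. The work goes in short steps, Python scripts to look and compute and a tool call to move; the robot and the scene stay as the last step left them, time stands still between calls to the robot, and variables do not carry over. Pictures are saved under pics/ and viewed, at most 10 in all, crops included, and the job is handed in when it is done.

Besides the shell and the picture viewer there is one more tool, called by a JSON object that holds its "fn" and its "kwargs". send_rows: Moves the arm, as the interface text tells. Its arguments: {"type":"object","properties":{"targets":{"type":"array"}},"required":["targets"]}

```bash
mkdir -p pics
cat > h.py <<'E'
import numpy as np, cv2
from bench import r
def grab(n,f):
    d=r.grab_frame(n); cv2.imwrite('pics/'+f,cv2.cvtColor(d['img'],cv2.COLOR_RGB2BGR)); return d
def ray(d,u,v,z):
    p=np.linalg.solve(d['mtx'],[u,v,1.]); p=np.array([p[0],-p[1],-p[2]])
    P=np.array(d['pose']); w=P[:3,:3]@p; c=P[:3,3]; return c+w*(z-c[2])/w[2]
E
python3 - <<'E'
from h import *
for n in('scene','top'):
    d=grab(n,n+'1.png'); print(n,[k for k in d],np.round(d['pose'],3).tolist(),np.round(d['mtx'],1).tolist())
o=r.observe(); print(o['position'],np.round(o['ee_rot'],3),o['grip_width'],o['t'],r.grip_depth)
E
```

```text
scene ['img', 'mtx', 'pose'] [[0.823, 0.302, -0.482, 0.127], [-0.569, 0.42, -0.708, -0.685], [-0.012, 0.856, 0.517, 0.558], [0.0, 0.0, 0.0, 1.0]] [[433.7, 0.0, 323.8], [0.0, 433.7, 239.7], [0.0, 0.0, 1.0]]
top ['img', 'mtx', 'pose'] [[-0.009, 0.998, -0.065, 0.51], [-1.0, -0.008, 0.017, 0.007], [0.016, 0.065, 0.998, 1.013], [0.0, 0.0, 0.0, 1.0]] [[454.3, 0.0, 322.4], [0.0, 454.3, 241.6], [0.0, 0.0, 1.0]]
[0.14759216 0.47742505 0.23086688] [[-0.955  0.295 -0.   ]
 [ 0.295  0.955 -0.001]
 [-0.    -0.001 -1.   ]] 0.08576146113567289 0.1 0.0187
```

View pics/scene1.png

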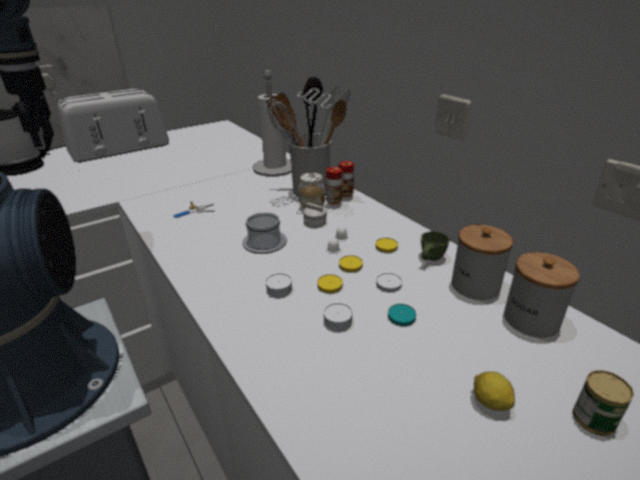

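View pics/top1.png

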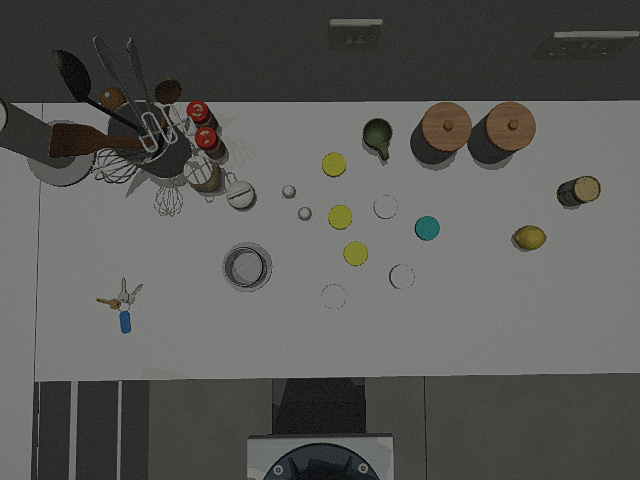

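Top view: the tube is at (247,267). White discs are at (334,296), (402,276) and (386,207), and in the scene view at (279,284), (338,316) and (389,282). The turquoise disc and the three yellow ones are look-alikes. The two nearer white discs show tall sides in the scene view, and the one at (389,282) looks short, so I'll confirm that in a crop.

Run:
```python
from h import *
s=cv2.imread('pics/scene1.png'); t=cv2.imread('pics/top1.png')
a=cv2.resize(s[200:340,230:430],None,fx=4,fy=4,interpolation=cv2.INTER_CUBIC)
cv2.imwrite('pics/cs.png',a)
b=cv2.resize(t[190:320,215:415],None,fx=4,fy=4,interpolation=cv2.INTER_CUBIC)
b=cv2.createCLAHE(4).apply(cv2.cvtColor(b,cv2.COLOR_BGR2GRAY)); cv2.imwrite('pics/ct.png',b)
```

```text
(no output)
```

View pics/cs.png

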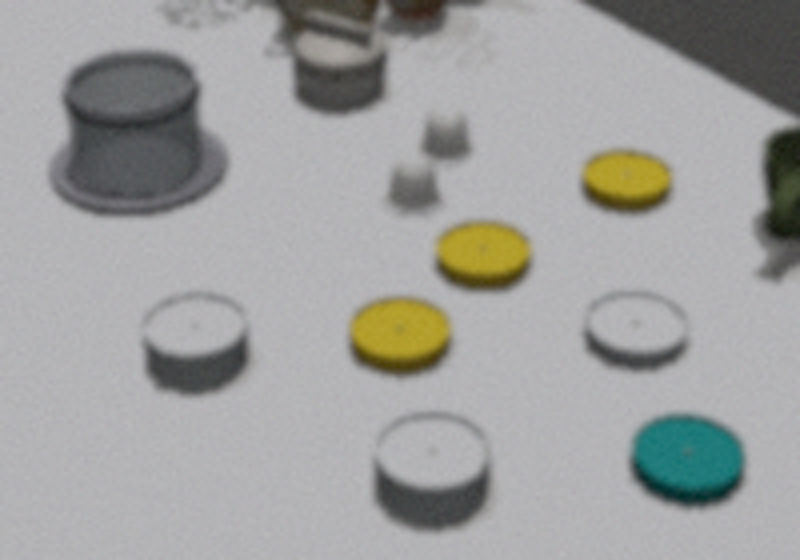

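View pics/ct.png

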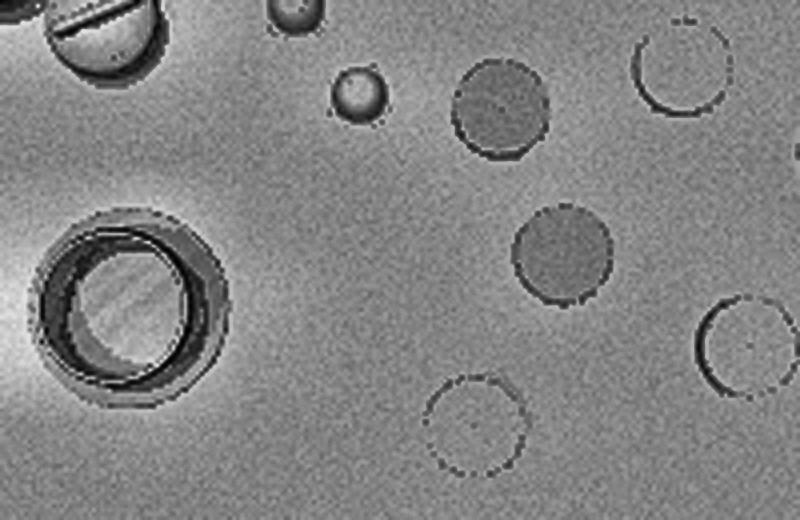

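The crop confirms it. The white discs at top pixels (334,296) and (402,276) have tall sides (tall_1 and tall_2), and the one at (386,207) is half that height (short). Now the positions.

Run:
```python
from h import *
T=r.grab_frame('top'); S=r.grab_frame('scene')
c=lambda u,v:(215+(u+.5)/4-.5,190+(v+.5)/4-.5); s=lambda u,v:(230+(u+.5)/4-.5,200+(v+.5)/4-.5)
for n,a,b in(('A',c(475,425),s(195,326)),('B',c(750,346),s(432,452)),('short',c(683,67),s(636,323))):
    z=.012 if n=='short' else .024
    print(n,ray(T,*a,z).round(4),ray(S,*b,z).round(4))
print('foot',ray(T,*c(131.5,308),.004).round(4),'rimtop',ray(T,*c(115,305),.063).round(4),'scene rim',ray(S,*s(132,90),.063).round(4),'foot scene',ray(S,*s(140,168),.003).round(4))
```

```text
A [ 0.4556 -0.0323  0.024 ] [ 0.4552 -0.0347  0.024 ]
B [ 0.4968 -0.1825  0.024 ] [ 0.4967 -0.1847  0.024 ]
short [ 0.6518 -0.1506  0.012 ] [ 0.6529 -0.1529  0.012 ]
foot [0.5207 0.1564 0.004 ] rimtop [0.5217 0.1562 0.063 ] scene rim [0.5168 0.1445 0.063 ] foot scene [0.521  0.1529 0.003 ]
```

```bash
cat >> h.py <<'E'
from scipy.spatial.transform import Rotation as R
def plan(x,y,z,n):
    """cylindrical path, tool y kept radial and pointing down: rows in tool axes"""
    o=r.observe(); p=np.array(o['position']); M=np.array(o['ee_rot'])
    a0,a1=np.arctan2(p[1],p[0]),np.arctan2(y,x); r0,r1=np.hypot(*p[:2]),np.hypot(x,y)
    M1=np.array([[-np.sin(a1),np.cos(a1),0],[np.cos(a1),np.sin(a1),0],[0,0,-1.]])
    dv=R.from_matrix(M.T@M1).as_rotvec()
    q=p
    for s in np.linspace(0,1,n+1)[1:]:
        a=a0+s*(a1-a0); rr=r0+s*(r1-r0); w=np.array([rr*np.cos(a),rr*np.sin(a),p[2]+s*(z-p[2])])
        print((M.T@(w-q)*1e3).round(1).tolist(),np.degrees(dv/n).round(2).tolist()); q=w
        M=M@R.from_rotvec(dv/n).as_matrix()
E
python3 -c "
from h import *
plan(.4555,-.0335,.12,13)"
```

```text
[-51.3, -6.0, 8.5] [-0.0, 0.0, 5.93]
[-50.9, -5.9, 8.5] [-0.0, 0.0, 5.93]
[-50.6, -5.9, 8.5] [-0.0, 0.0, 5.93]
[-50.2, -5.9, 8.5] [-0.0, 0.0, 5.93]
[-49.9, -5.9, 8.5] [-0.0, 0.0, 5.93]
[-49.5, -5.9, 8.5] [-0.0, 0.0, 5.93]
[-49.2, -5.9, 8.5] [-0.0, 0.0, 5.93]
[-48.9, -5.8, 8.5] [-0.0, 0.0, 5.93]
[-48.5, -5.8, 8.5] [-0.0, 0.0, 5.93]
[-48.2, -5.8, 8.5] [-0.0, 0.0, 5.93]
[-47.8, -5.8, 8.5] [-0.0, 0.0, 5.93]
[-47.5, -5.8, 8.5] [-0.0, 0.0, 5.93]
[-47.2, -5.8, 8.5] [-0.0, 0.0, 5.93]
```

{"fn": "send_rows", "kwargs": {"targets": [{"translation":[-51,-6,8.5],"rot":[0,0,5.9],"grip":85},{"translation":[-51,-6,8.5],"rot":[0,0,5.9],"grip":85},{"translation":[-50.5,-6,8.5],"rot":[0,0,5.9],"grip":85},{"translation":[-50,-6,8.5],"rot":[0,0,5.9],"grip":85},{"translation":[-50,-6,8.5],"rot":[0,0,5.9],"grip":85},{"translation":[-49.5,-6,8.5],"rot":[0,0,5.9],"grip":85},{"translation":[-49,-6,8.5],"rot":[0,0,5.9],"grip":85},{"translation":[-49,-6,8.5],"rot":[0,0,5.9],"grip":85},{"translation":[-48.5,-6,8.5],"rot":[0,0,5.9],"grip":85},{"translation":[-48,-6,8.5],"rot":[0,0,5.9],"grip":85},{"translation":[-48,-6,8.5],"rot":[0,0,5.9],"grip":85},{"translation":[-47.5,-6,8.5],"rot":[0,0,5.9],"grip":85},{"translation":[-47,-6,8.5],"rot":[0,0,5.9],"grip":85},{"translation":[0,0,0],"rot":[0,0,0],"grip":85},{"translation":[0,0,0],"rot":[0,0,0],"grip":85}]}}

```text
t: 2.08
position: [0.4551, -0.0331, 0.1208]
ee_rot: [[0.067, 0.998, -0.0], [0.998, -0.067, 0.0], [0.0, -0.0, -1.0]]
wrist_force: [-0.2, 0.2, 0.9]
grip_width: 0.0852
finger_force: 0.0
```

```bash
python3 -c "
from h import *
d=grab('scene','s2.png')
s=cv2.imread('pics/s2.png');cv2.imwrite('pics/s2c.png',cv2.resize(s[150:350,180:430],None,fx=3,fy=3))
o=r.observe();print(o['position'],o['t'],o['wrist_force']);plan(.4555,-.0335,.0,6)"
```

```text
[ 0.4552709  -0.03267241  0.12094458] 2.125 [-0.21937699 -0.42128874  0.09866893]
[-0.1, 0.0, 20.2] [0.0, -0.0, 0.07]
[-0.1, 0.0, 20.2] [0.0, -0.0, 0.07]
[-0.1, 0.0, 20.2] [0.0, -0.0, 0.07]
[-0.1, 0.0, 20.2] [0.0, -0.0, 0.07]
[-0.1, 0.0, 20.2] [0.0, -0.0, 0.07]
[-0.1, 0.0, 20.2] [0.0, -0.0, 0.07]
```

View pics/s2c.png

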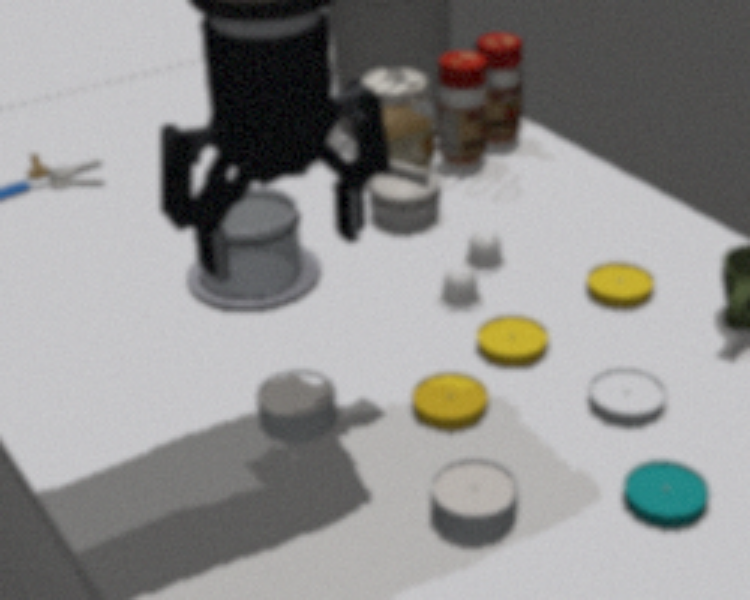

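The open fingers, with tips at crop (215,275) and (350,238), straddle tall A at (297,395). Next I descend and close.

{"fn": "send_rows", "kwargs": {"targets": [{"translation":[-0.5,0,30],"rot":[0,0,0],"grip":85},{"translation":[0,0,30],"rot":[0,0,0],"grip":85},{"translation":[0,0,25],"rot":[0,0,0],"grip":85},{"translation":[0,0,20],"rot":[0,0,0],"grip":85},{"translation":[0,0,13],"rot":[0,0,0],"grip":85},{"translation":[0,0,0],"rot":[0,0,0],"grip":85},{"translation":[0,0,0],"rot":[0,0,0],"grip":40},{"translation":[0,0,0],"rot":[0,0,0],"grip":40},{"translation":[0,0,0],"rot":[0,0,0],"grip":40},{"translation":[0,0,0],"rot":[0,0,0],"grip":40},{"translation":[0,0,0],"rot":[0,0,0],"grip":40},{"translation":[0,0,0],"rot":[0,0,0],"grip":40},{"translation":[0,0,0],"rot":[0,0,0],"grip":40}]}}

```text
t: 3.75
position: [0.4557, -0.0338, 0.0039]
ee_rot: [[0.068, 0.998, 0.002], [0.998, -0.068, 0.0], [0.0, 0.002, -1.0]]
wrist_force: [-4.6, 1.1, 13.7]
grip_width: 0.052
finger_force: 60.2
```

{"fn": "send_rows", "kwargs": {"targets": [{"translation":[0,0,-20],"rot":[0,0,0],"grip":40},{"translation":[0,0,-30],"rot":[0,0,0],"grip":40},{"translation":[0,0,-40],"rot":[0,0,0],"grip":40},{"translation":[0,0,-30],"rot":[0,0,0],"grip":40},{"translation":[0,0,0],"rot":[0,0,0],"grip":40}]}}

```text
t: 4.38
position: [0.4567, -0.0339, 0.1253]
ee_rot: [[0.068, 0.998, 0.005], [0.998, -0.068, -0.0], [-0.0, 0.005, -1.0]]
wrist_force: [0.5, 0.7, -0.6]
grip_width: 0.052
finger_force: 62.7
```

```bash
python3 -c "
from h import *
d=grab('scene','s3.png')
s=cv2.imread('pics/s3.png');cv2.imwrite('pics/s3c.png',cv2.resize(s[180:320,200:350],None,fx=4,fy=4,interpolation=cv2.INTER_CUBIC))
o=r.observe();print(o['position'],o['t'],o['wrist_force'],o['finger_force'],o['moment']);plan(.521,.1555,.12,6)"
```

```text
[ 0.45584264 -0.03388695  0.12381509] 4.425 [-0.53378958  0.08140723  0.39573538] 62.724430561065674 [ 0.02135298  0.03070759 -0.03982424]
[28.5, 13.7, 0.7] [0.02, 0.0, -3.42]
[29.4, 13.7, 0.7] [0.02, 0.0, -3.42]
[30.3, 13.6, 0.7] [0.02, 0.0, -3.42]
[31.2, 13.6, 0.6] [0.02, 0.0, -3.42]
[32.1, 13.5, 0.6] [0.02, 0.0, -3.42]
[33.0, 13.5, 0.6] [0.02, 0.0, -3.42]
```

View pics/s3c.png

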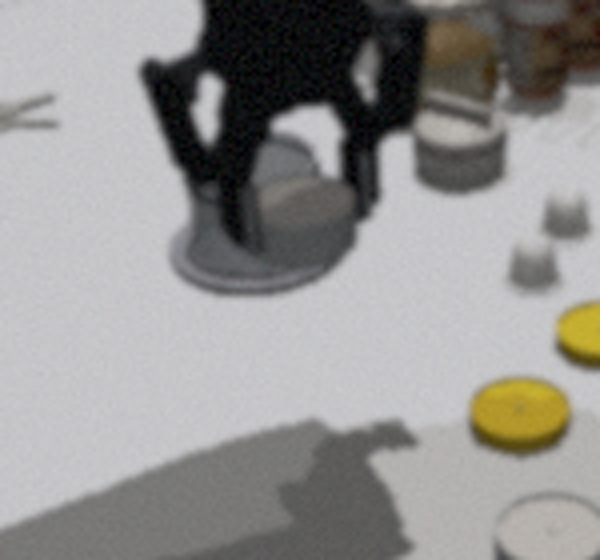

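The tea light is held level, and the fingertips reach nearly to its base. So I'll release at about rim height, using the wrist force to check for contact. First I carry it to the tube.

{"fn": "send_rows", "kwargs": {"targets": [{"translation":[28.5,13.7,0],"rot":[0,0,-3.4],"grip":40},{"translation":[29.5,13.7,0],"rot":[0,0,-3.4],"grip":40},{"translation":[30.5,13.6,0],"rot":[0,0,-3.4],"grip":40},{"translation":[31,13.6,0],"rot":[0,0,-3.4],"grip":40},{"translation":[32,13.5,0],"rot":[0,0,-3.4],"grip":40},{"translation":[33,13.5,0],"rot":[0,0,-3.4],"grip":40},{"translation":[0,0,15],"rot":[0,0,0],"grip":40},{"translation":[0,0,0],"rot":[0,0,0],"grip":40},{"translation":[0,0,0],"rot":[0,0,0],"grip":40}]}}

```text
t: 5.55
position: [0.52, 0.1547, 0.1076]
ee_rot: [[-0.283, 0.959, -0.001], [0.959, 0.283, -0.0], [-0.0, -0.001, -1.0]]
wrist_force: [-0.4, 0.4, 0.5]
grip_width: 0.0522
finger_force: 62.9
```

```bash
python3 -c "
from h import *
d=grab('scene','s4.png');e=grab('top','t4.png')
s=cv2.imread('pics/s4.png');t=cv2.imread('pics/t4.png')
f=lambda a:cv2.resize(a,(400,400),interpolation=cv2.INTER_CUBIC)
cv2.imwrite('pics/s4c.png',np.hstack([f(s[165:265,215:315]),f(t[217:317,197:297])]))
o=r.observe();print(o['position'],o['t'],o['wrist_force'],o['finger_force']);plan(.521,.1555,.067,1)"
```

```text
[0.52043244 0.15495103 0.10810136] 5.65 [-0.47441137  0.38015685  0.76804776] 62.86496043205261
[0.4, 0.7, 41.1] [0.02, 0.0, -0.16]
```

View pics/s4c.png

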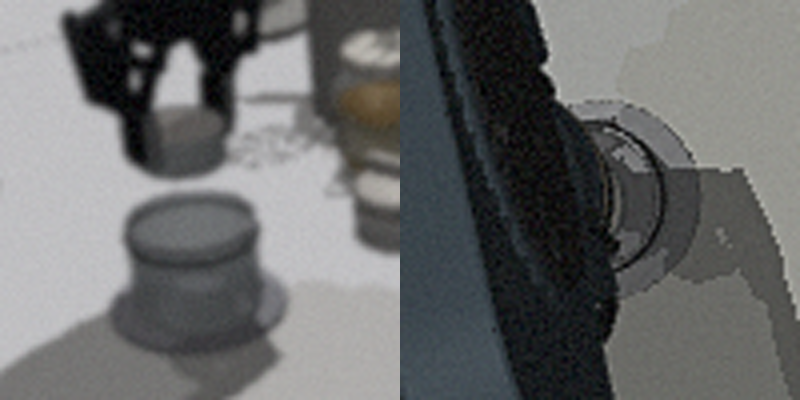

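The tea light, about (180,140) in the left crop, lines up with the mouth at (191,228) once the vertical tilt is allowed for. I lower it.

{"fn": "send_rows", "kwargs": {"targets": [{"translation":[0,0.5,16],"rot":[0,0,0],"grip":40},{"translation":[0,0,14],"rot":[0,0,0],"grip":40},{"translation":[0,0,8],"rot":[0,0,0],"grip":40},{"translation":[0,0,2],"rot":[0,0,0],"grip":40},{"translation":[0,0,0],"rot":[0,0,0],"grip":40},{"translation":[0,0,0],"rot":[0,0,0],"grip":40}]}}

```text
t: 6.4
position: [0.5211, 0.1558, 0.0682]
ee_rot: [[-0.284, 0.959, 0.001], [0.959, 0.284, 0.0], [-0.0, 0.001, -1.0]]
wrist_force: [-0.4, 0.8, -0.4]
grip_width: 0.0518
finger_force: 62.9
```

{"fn": "send_rows", "kwargs": {"targets": [{"translation":[0,0,1.5],"rot":[0,0,0],"grip":40},{"translation":[0,0,0],"rot":[0,0,0],"grip":40},{"translation":[0,0,0],"rot":[0,0,0],"grip":40}]}}

```text
t: 6.78
position: [0.5208, 0.1558, 0.0664]
ee_rot: [[-0.284, 0.959, 0.0], [0.959, 0.284, 0.0], [0.0, 0.0, -1.0]]
wrist_force: [0.5, -0.6, -1.2]
grip_width: 0.0519
finger_force: 62.9
```

{"fn": "send_rows", "kwargs": {"targets": [{"translation":[0,0,1.5],"rot":[0,0,0],"grip":40},{"translation":[0,0,0],"rot":[0,0,0],"grip":40},{"translation":[0,0,0],"rot":[0,0,0],"grip":40}]}}

```text
t: 7.15
position: [0.5208, 0.1558, 0.0648]
ee_rot: [[-0.284, 0.959, 0.0], [0.959, 0.284, 0.0], [0.0, 0.0, -1.0]]
wrist_force: [-0.1, 0.7, -0.0]
grip_width: 0.0519
finger_force: 62.9
```

Still no contact, so I release, rise, and work out the path to B.

{"fn": "send_rows", "kwargs": {"targets": [{"translation":[0,0,0],"rot":[0,0,0],"grip":85},{"translation":[0,0,0],"rot":[0,0,0],"grip":85},{"translation":[0,0,0],"rot":[0,0,0],"grip":85},{"translation":[0,0,0],"rot":[0,0,0],"grip":85},{"translation":[0,0,0],"rot":[0,0,0],"grip":85},{"translation":[0,0,-30],"rot":[0,0,0],"grip":85},{"translation":[0,0,-30],"rot":[0,0,0],"grip":85},{"translation":[0,0,0],"rot":[0,0,0],"grip":85}]}}

```text
t: 8.15
position: [0.5221, 0.1561, 0.1269]
ee_rot: [[-0.284, 0.959, 0.004], [0.959, 0.284, 0.001], [0.0, 0.004, -1.0]]
wrist_force: [0.6, 0.1, -0.3]
grip_width: 0.0853
finger_force: 0.0
```

```bash
python3 -c "
from h import *
o=r.observe();print(o['position'],o['t'])
plan(.497,-.1835,.125,8)"
```

```text
[0.52211248 0.1561335  0.12688878] 8.15
[-43.7, -3.6, 0.2] [0.03, -0.01, 4.6]
[-43.5, -3.6, 0.2] [0.03, -0.01, 4.6]
[-43.4, -3.6, 0.2] [0.03, -0.01, 4.6]
[-43.2, -3.6, 0.2] [0.03, -0.01, 4.6]
[-43.1, -3.6, 0.2] [0.03, -0.01, 4.6]
[-42.9, -3.6, 0.2] [0.03, -0.01, 4.6]
[-42.8, -3.6, 0.2] [0.03, -0.01, 4.6]
[-42.6, -3.6, 0.2] [0.03, -0.01, 4.6]
```

{"fn": "send_rows", "kwargs": {"targets": [{"translation":[-43.5,-3.5,0],"rot":[0,0,4.6],"grip":85},{"translation":[-43.5,-3.5,0],"rot":[0,0,4.6],"grip":85},{"translation":[-43.5,-3.5,0],"rot":[0,0,4.6],"grip":85},{"translation":[-43,-3.5,0],"rot":[0,0,4.6],"grip":85},{"translation":[-43,-3.5,0],"rot":[0,0,4.6],"grip":85},{"translation":[-43,-3.5,0],"rot":[0,0,4.6],"grip":85},{"translation":[-43,-3.5,0],"rot":[0,0,4.6],"grip":85},{"translation":[-42.5,-3.5,0],"rot":[0,0,4.6],"grip":85},{"translation":[0,0,0],"rot":[0,0,0],"grip":85},{"translation":[0,0,0],"rot":[0,0,0],"grip":85}]}}

```text
t: 9.4
position: [0.4961, -0.1833, 0.1243]
ee_rot: [[0.346, 0.938, -0.001], [0.938, -0.346, 0.0], [0.0, -0.001, -1.0]]
wrist_force: [-0.1, 0.2, 0.3]
grip_width: 0.0847
finger_force: 0.0
```

```bash
python3 -c "
from h import *
d=grab('scene','s5.png');e=grab('top','t5.png')
s=cv2.imread('pics/s5.png');t=cv2.imread('pics/t5.png')
f=lambda a:cv2.resize(a,(400,400),interpolation=cv2.INTER_CUBIC)
cv2.imwrite('pics/s5c.png',np.vstack([np.hstack([f(s[165:265,215:315]),f(t[217:317,197:297])])]))
o=r.observe();print(o['position'],o['t'],o['wrist_force']);plan(.497,-.1835,.005,1)"
```

```text
[ 0.4963849  -0.18275513  0.12447741] 9.5 [-0.89135349 -0.22427186  0.24979235]
[-0.5, 0.9, 119.5] [-0.02, -0.01, 0.08]
```

View pics/s5c.png

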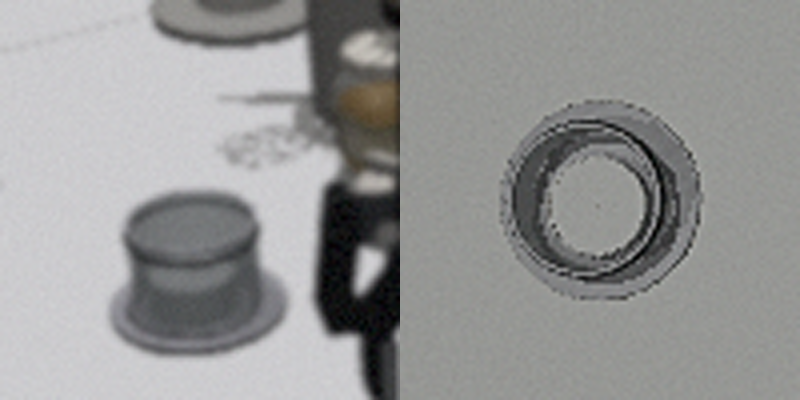

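The first tea light lies flat in the tube, wick showing at right crop (597,205), top edge at left (190,265). Now I grasp B.

{"fn": "send_rows", "kwargs": {"targets": [{"translation":[-0.5,0.5,30],"rot":[0,0,0],"grip":85},{"translation":[0,0,30],"rot":[0,0,0],"grip":85},{"translation":[0,0,25],"rot":[0,0,0],"grip":85},{"translation":[0,0,20],"rot":[0,0,0],"grip":85},{"translation":[0,0,14],"rot":[0,0,0],"grip":85},{"translation":[0,0,0],"rot":[0,0,0],"grip":85},{"translation":[0,0,0],"rot":[0,0,0],"grip":40},{"translation":[0,0,0],"rot":[0,0,0],"grip":40},{"translation":[0,0,0],"rot":[0,0,0],"grip":40},{"translation":[0,0,0],"rot":[0,0,0],"grip":40},{"translation":[0,0,0],"rot":[0,0,0],"grip":40},{"translation":[0,0,0],"rot":[0,0,0],"grip":40}]}}

```text
t: 11.0
position: [0.4971, -0.1844, 0.007]
ee_rot: [[0.347, 0.938, 0.002], [0.938, -0.347, -0.0], [0.0, 0.002, -1.0]]
wrist_force: [-2.8, 2.0, 10.6]
grip_width: 0.0516
finger_force: 60.8
```

{"fn": "send_rows", "kwargs": {"targets": [{"translation":[0,0,-20],"rot":[0,0,0],"grip":40},{"translation":[0,0,-30],"rot":[0,0,0],"grip":40},{"translation":[0,0,-40],"rot":[0,0,0],"grip":40},{"translation":[0,0,-30],"rot":[0,0,0],"grip":40},{"translation":[0,0,0],"rot":[0,0,0],"grip":40}]}}

```text
t: 11.62
position: [0.498, -0.1849, 0.1285]
ee_rot: [[0.347, 0.938, 0.004], [0.938, -0.347, -0.002], [-0.0, 0.005, -1.0]]
wrist_force: [0.2, -0.5, -0.7]
grip_width: 0.0515
finger_force: 63.0
```

```bash
python3 -c "
from h import *
o=r.observe();print(o['position'],o['t'],o['finger_force'])
plan(.521,.1555,.125,9)"
```

```text
[ 0.49799841 -0.18487779  0.12852808] 11.625 62.96680569648743
[38.2, 0.1, 0.4] [0.03, 0.01, -4.1]
[38.3, 0.1, 0.4] [0.03, 0.01, -4.1]
[38.4, 0.1, 0.4] [0.03, 0.01, -4.1]
[38.5, 0.0, 0.4] [0.03, 0.01, -4.1]
[38.6, 0.0, 0.4] [0.03, 0.01, -4.1]
[38.7, 0.0, 0.4] [0.03, 0.01, -4.1]
[38.8, 0.0, 0.4] [0.03, 0.01, -4.1]
[38.9, 0.0, 0.4] [0.03, 0.01, -4.1]
[39.0, -0.0, 0.4] [0.03, 0.01, -4.1]
```

{"fn": "send_rows", "kwargs": {"targets": [{"translation":[38,0,0],"rot":[0,0,-4.1],"grip":40},{"translation":[38.5,0,0],"rot":[0,0,-4.1],"grip":40},{"translation":[38.5,0,0],"rot":[0,0,-4.1],"grip":40},{"translation":[38.5,0,0],"rot":[0,0,-4.1],"grip":40},{"translation":[38.5,0,0],"rot":[0,0,-4.1],"grip":40},{"translation":[38.5,0,0],"rot":[0,0,-4.1],"grip":40},{"translation":[39,0,0],"rot":[0,0,-4.1],"grip":40},{"translation":[39,0,0],"rot":[0,0,-4.1],"grip":40},{"translation":[39,0,0],"rot":[0,0,-4.1],"grip":40},{"translation":[0,0,15],"rot":[0,0,0],"grip":40},{"translation":[0,0,0],"rot":[0,0,0],"grip":40},{"translation":[0,0,0],"rot":[0,0,0],"grip":40}]}}

```text
t: 13.12
position: [0.5192, 0.1557, 0.1107]
ee_rot: [[-0.285, 0.959, -0.0], [0.959, 0.285, -0.0], [-0.0, -0.0, -1.0]]
wrist_force: [0.3, 0.0, -0.5]
grip_width: 0.0516
finger_force: 62.9
```

```bash
python3 -c "
from h import *
o=r.observe();print(o['position'],o['t'],o['finger_force'])
plan(.521,.1557,.067,1)"
```

```text
[0.51919906 0.15566755 0.11071642] 13.125 62.945852279663086
[-0.5, 1.8, 43.7] [-0.03, 0.01, -0.1]
```

Disc bottom ≈ TCP − 7 mm, so I stop at TCP 0.068, which puts the bottom about 2 mm into the mouth.

{"fn": "send_rows", "kwargs": {"targets": [{"translation":[-0.5,1.5,15],"rot":[0,0,0],"grip":40},{"translation":[0,0,14],"rot":[0,0,0],"grip":40},{"translation":[0,0,8],"rot":[0,0,0],"grip":40},{"translation":[0,0,4],"rot":[0,0,0],"grip":40},{"translation":[0,0,2],"rot":[0,0,0],"grip":40},{"translation":[0,0,0],"rot":[0,0,0],"grip":40},{"translation":[0,0,0],"rot":[0,0,0],"grip":40}]}}

```text
t: 14.0
position: [0.5209, 0.1566, 0.0681]
ee_rot: [[-0.286, 0.958, 0.0], [0.958, 0.286, 0.0], [-0.0, 0.0, -1.0]]
wrist_force: [0.7, 0.7, 0.6]
grip_width: 0.0517
finger_force: 62.9
```

{"fn": "send_rows", "kwargs": {"targets": [{"translation":[0,0,0],"rot":[0,0,0],"grip":85},{"translation":[0,0,0],"rot":[0,0,0],"grip":85},{"translation":[0,0,0],"rot":[0,0,0],"grip":85},{"translation":[0,0,0],"rot":[0,0,0],"grip":85},{"translation":[0,0,0],"rot":[0,0,0],"grip":85},{"translation":[0,0,-30],"rot":[0,0,0],"grip":85},{"translation":[0,0,-30],"rot":[0,0,0],"grip":85},{"translation":[-40,0,0],"rot":[0,0,4],"grip":85},{"translation":[-40,0,0],"rot":[0,0,4],"grip":85},{"translation":[-40,0,0],"rot":[0,0,4],"grip":85},{"translation":[-40,0,0],"rot":[0,0,4],"grip":85},{"translation":[-40,0,0],"rot":[0,0,4],"grip":85},{"translation":[-40,0,0],"rot":[0,0,4],"grip":85},{"translation":[-40,0,0],"rot":[0,0,4],"grip":85},{"translation":[-40,0,0],"rot":[0,0,4],"grip":85},{"translation":[0,0,0],"rot":[0,0,0],"grip":85}]}}

```text
t: 16.0
position: [0.5346, -0.1613, 0.1278]
ee_rot: [[0.269, 0.963, -0.0], [0.963, -0.269, -0.0], [-0.0, -0.0, -1.0]]
wrist_force: [0.6, 0.3, 0.7]
grip_width: 0.0844
finger_force: 0.0
```

```bash
python3 -c "
from h import *
d=grab('scene','s6.png');e=grab('top','t6.png')
s=cv2.imread('pics/s6.png');t=cv2.imread('pics/t6.png')
f=lambda a:cv2.resize(a,(400,400),interpolation=cv2.INTER_CUBIC)
cv2.imwrite('pics/s6c.png',np.hstack([f(s[165:265,215:315]),f(t[217:317,197:297])]))"
```

```text
(no output)
```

View pics/s6c.png

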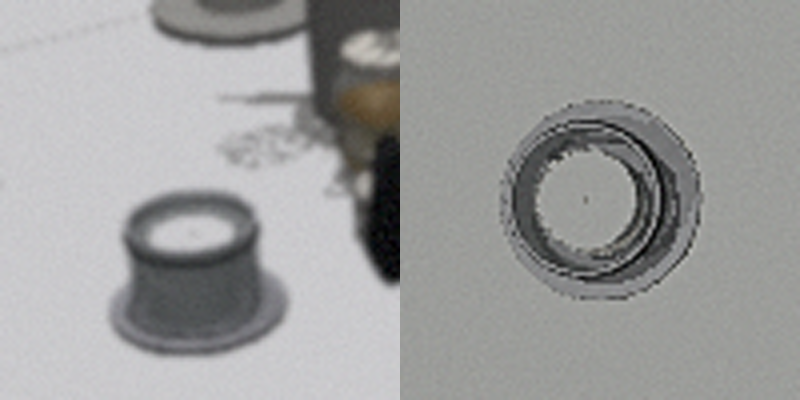

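The second tea light lies flat in the mouth with its wick up, at left crop (192,233) and right crop (586,200). Its top sits just below the rim, at ring height. The robot is clear, so I hand in.

```bash
python3 -c "
from bench import r
print(r.sign_off())"
```

```text
the job is handed in; nothing more can be done
None
```

I stacked both tall tea lights flat, wick up, in the tube, with the top just below the rim at about ring height. The short one was left where it stood, and the job was handed in after about 16 s of the 54 s allowed.

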